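# Set a seedling tray and its backdrop ready for the photograph

### The job

Get the photo station ready: push the tray of seedlings gently along the rollers, without lifting it, until it is fully home against the end stop of the camera bay, and put the blue backdrop panel on the white easel beside the bay, centred, its foot on the base behind the lip and leaning back on the rail at about 20 degrees with the blue side towards the tray. Set the panel down under control rather than letting it drop or fall against the rail, and leave the other panels and everything else on the bench where they stand.

Things in the scene. Friction and masses are not known exactly. Their poses are not given: they have to be found in the camera images.
- lane: Roller lane, fixed: aluminium side rails, 13 free steel rollers (24 diameter, every 40 from y -280 to 200, tops at z 57). Origin on the bench at mid-lane; it runs along y, the tray travels to +y; the easel stands on its -x side. Rails: x 78 to 86 either side, y -300 to 230, top z 70. Rollers run easily (1 N keeps the tray moving); the tray soon stops when let go. Sizes in mm.
- bay_stop (a point): Point between the faces of the two rubber buffers on the end stop of the green camera bay, at roller height (lane x 0, y 212, z 57). Bay cheeks: inner faces 78 either side of the middle, lane y 40 to 230, top z 102, mouth flared from y 0. The stop plate is as high. A black camera with lamps stands on a bracket at lane x 150 to 225, y 60 to 185, up to z 200.
- tray: Grey open seedling tray, 140 (x) by 180 (y) by 70 high, six black pots with seedlings; 0.6 to 1 kg. Origin: centre of underside; axes along the lane's. Rides on the rollers between the rails. Rigid end walls at y -90 and +90, z 0 to 70: push on the -y one. Soft leaves up to z 135. Home, its +y wall is on the buffers (origin 90 short of bay_stop).
- easel: White easel, fixed beside the bay. Origin on the bench; y along its length, +x to the lane. Base plate x -60 to 35, y -100 to 100, top z 8. Lip along the base: x 25 to 33, top z 22. A rail along y, on two posts, at the -x side. Nothing stands higher than the rail. A panel with its foot just behind the lip leans about 20 degrees, its top well above the rail.
- easel_rail (a point): Middle of the upper front edge of the easel's leaning rail: easel x -30, y 0, z 134. The rail is 200 long, 16 high, 12 deep (to -x).
- rack: Low wire rack, fixed: plywood base 150 (x) by 170 (y), top z 10, with three slots at x -55, 0 and 55. In each a panel stands upright, its thickness along the rack's x, between thin wire posts (y -65 and 65, up to z 58, leaving 11 for the panel). Origin on the bench, centre. Which panel is in which slot varies.
- blue_panel: Backdrop panel of foamed plastic, 8 thick (x) by 200 wide (y) by 190 high (z), 0.17 to 0.29 kg: blue on its +x side and edges, the back (-x) is white. Origin: centre of its underside (the foot). Stands in the rack with all its axes along the rack's (blue to the rack's +x).
- grey_panel: Same panel with a grey side (+x); stays in the rack.
- black_panel: Same panel with a black side (+x); stays in the rack.
- leaf_clip: White leaf-clip probe with a red button, lying, 38 by 150 (y) by 26 high. Origin: centre of underside. Leave alone.
- label_pot: Small square black pot, 62 wide, 65 high, holding plant labels up to z = 120. Origin: centre of underside. Leave alone.
- soy_pot: Square black pot, 100 wide, 95 high, with a soybean plant up to z = 190. Origin: centre of underside. Leave alone.
- spray_bottle: Spray bottle, 64 diameter, 184 high, nozzle to its -x (57 from the axis). Origin: centre of underside. Leave alone.
- snips: Green-handled snips lying flat, 170 long (x from -110 to 58), 65 wide, 20 high. Origin: under the pivot. Leave alone.
- tape_roll: Yellow roll of tape, 70 diameter, 22 high. Origin: centre of underside. Leave alone.

How it is judged:
At the end, for the whole second after the job is handed in: Tray on the rollers, straight, at rest, within 12 mm of the bay buffers. Blue panel: foot on the easel base behind the lip, centred within 30 mm, parallel to the rail within 8 degrees, leaning back on the rail 8 to 26 degrees, blue side to the lane, at rest and released (y of tray in the frame of lane between 0.11 and 0.13 m and x of tray in the frame of lane between -0.012 and 0.012 m and z of tray in the frame of lane between 0.05 and 0.063 m and angle between the y axis of tray and the y axis of lane, either way round below 0.1 rad and linear speed of each of tray, blue_panel below 0.02 m/s and angle between blue_panel's own x axis and vertical between 1.117 and 1.43 rad and x of blue_panel in the frame of easel between -0.022 and 0.026 m and y of blue_panel in the frame of easel between -0.03 and 0.03 m and z of blue_panel in the frame of easel between 0.004 and 0.016 m and angle between the y axis of blue_panel and the y axis of easel, either way round below 0.14 rad and contact force between blue_panel and easel above 0.5 N and angular speed of blue_panel below 0.1 rad/s and contact force between blue_panel and the fingers below 0.05 N); the robot touches nothing.
It fails at once if the tray is lifted off the rollers or tipped (z of tray in the frame of lane above 0.072 m or angle between tray's own z axis and vertical above 0.12 rad).
It fails at once if the tray is shoved hard (faster than 0.35 m/s) (linear speed of tray above 0.35 m/s).
It fails at once if the blue panel is dropped or falls while nothing holds it (contact force between blue_panel and the fingers below 0.02 N and (linear speed of blue_panel above 0.4 m/s or angular speed of blue_panel above 2.5 rad/s)).
It fails at once if another panel or anything else on the bench is moved more than 25 mm or tipped (distance of any of leaf_clip, label_pot, soy_pot, spray_bottle, snips, tape_roll, grey_panel, black_panel from where it was at the start of the episode above 0.025 m or angle between any of leaf_clip, label_pot, soy_pot, spray_bottle, snips, tape_roll, grey_panel, black_panel's own z axis and vertical above 0.3 rad).
It also fails if it takes over 58 s, if anything falls off the work surface, if the arm or the gripper's body presses on something with over 40 N, if the wrist force passes 120 N, or if a joint passes its speed limit or range.

### The arm

A 6-joint arm with a two-finger parallel gripper is mounted at the origin on the work surface. World frame = base frame: x ahead of the robot, y to its left, z up, the work surface at z = 0. Lengths are in m, angles in rad, forces in N, time in s.
With the tool pointing down it reaches from about 0.375 to 0.975 m from the base axis. Payload 3.8 kg.
Tool frame: the origin (TCP) lies at the centre of the arm's flange, where the gripper is bolted on; the fingertips stand 173 mm ahead of it and the grasp point (between the pads) lies 155 mm ahead of it (tip_extent is the distance from the TCP to the fingertips, in m); z points along the fingers, y is the line along which they close (so a half turn about z gives the same grasp; the last joint's range is limited). The gripper opens to 85 mm and grips with 20 to 120 N. Pads are 22 mm wide; open, the fingers measure 114 mm over their backs; the gripper's body (76 mm by 85 mm) begins 54 mm behind the grasp point. The pads swing forward as they close: fully open they stand 13 mm farther back than shut.
Start: joints at [-1.347, 0.264, 1.604, -0, 1.274, -0.037], TCP at [0.174, -0.652, 0.405] pointing down, gripper open.
Joint ranges: [-2.63, 2.63], [-0.94, 2.18], [0.31, 2.57], [-1.31, 4.45], [0, 2.66], [-2.55, 2.55]. Speed limits (rad/s): [2.57, 2.57, 3.14, 3.14, 3.14, 3.14].

### API

Orientations are given as a rotation vector (axis times angle).
In Python, from plant import * gives the robot as it stands.
- The arm moves only by the shell command python3 -m handwheel 'ROWS'. ROWS is a JSON object of lists of equal length, an entry for each row: "linear": the shift along the tool's x, y, z in m, a list of three; "dr": the turn, a rotation vector about the tool's x, y, z in degrees, a list of three; "hand": the opening, from -1 (shut) to 1 (fully open), so that 0 is half open. In form: {"linear": [[tx, ty, tz], ...], "dr": [[rx, ry, rz], ...], "hand": [hand, ...]}. A call has 1 to 5 rows; each row is the pose to reach, as a shift and turn from the pose commanded when the call began, along the tool's axes at that moment; what a row does not reach only later rows make up. A row lasts 1/12 s, in which the tool goes at most 41.7 mm and 7.16 degrees, less where a joint would pass 70% of its speed; a pose out of reach is approached as far as the arm can. A call with a gripper value outside its range is refused whole. The fingers move at their own pace and stop on an object; the grip force is fixed at half the most. Time passes only in rows, so rows that repeat a pose let the fingers close. It gives the time, the measured TCP pose, the force, the opening and the grip force at its end, in the units of the state.
- sense(): the state, without advancing time (a new reading comes with each control period).
- camera(name): name is "scene" or "top"; returns the picture (480x640x3 uint8, red, green, blue); there is no depth.
- camera_model(name): a dict with "fx", "fy", "cx", "cy" (pixels), "k1" (the pictures are not rectified: a ray, as slopes to the right and down, at radius r is drawn at 1 + k1 r^2 times it, then the intrinsics apply), "rvec" (rotation vector, rad) and "tvec" (3), from world to camera coordinates, as OpenCV has them. Camera axes: x right, y down, z forward; pixel columns grow to the right and rows downward; lengths in m; the calibration is good to about 2 mm. A picture is of the moment at which its call begins. camera_model takes no time and is no camera call.
- sign_off(): hands the job in; it is judged then, once.
The state is a dict: "time": time; "q": joint angles; "joint_vel": joint speeds; "joint_torque": joint torques, N m; "position": TCP position; "ee_rot": TCP orientation; "contact_force": force on the tool from outside, world axes, zero at the start; "wrist_torque": the same for the moment, N m; "finger_gap": opening from 0.0 (shut) to 1.0 (fully open); "finger_force": force on a finger pad.
Only numpy, scipy, OpenCV 4.12 (cv2) and the standard library are available. Lean on these libraries where they do the work, as an engineer would, in place of code of your own. Each camera call takes 0.05 s, during which the arm holds its last target. There are 200 camera calls.

## Working session

There is one attempt and no reset: what is moved stays moved. The work goes in short steps, Python scripts to look and compute and a shell command to move; the robot and the scene stay as the last step left them, time stands still between calls to the robot, and variables do not carry over. Pictures are saved under pics/ and viewed, at most 12 in all, crops included, and the job is handed in when it is done.

```bash
mkdir -p pics; ls; python3 - <<'E'
from plant import *
import cv2
for n in ("scene","top"):
    cv2.imwrite(f"pics/{n}0.png",camera(n)[:,:,::-1]); print(n,camera_model(n))
print(sense())
E
```

```text
pics
scene {'fx': 500.3225783481971, 'fy': 500.3225783481971, 'cx': 322.81705257155687, 'cy': 232.54060062027273, 'k1': -0.0013100780104359758, 'rvec': array([ 1.4641984 ,  2.20452538, -0.78107605]), 'tvec': array([ 0.21489543, -0.29305674,  1.68523531])}
top {'fx': 469.09833234856444, 'fy': 469.09833234856444, 'cx': 330.1764044911514, 'cy': 243.2191243562553, 'k1': 0.011524258146459186, 'rvec': array([ 2.13466065, -2.13347425,  0.18406033]), 'tvec': array([-0.02862656,  0.52460246,  0.99954738])}
{'time': 0.1, 'q': array([-1.34692009e+00,  2.64682482e-01,  1.60529372e+00, -1.33232098e-05,
        1.27371482e+00, -3.69142727e-02]), 'joint_vel': array([-0.00047745, -0.00301422, -0.00242749,  0.0007756 , -0.00143285,
        0.00093427]), 'joint_torque': array([-8.47191245e-05, -5.16707718e+01, -3.68589950e+01, -4.58781813e-06,
        6.28659895e-03, -9.02941593e-06]), 'position': array([ 0.17395851, -0.65185779,  0.40345262]), 'ee_rot': array([-3.11285125e+00, -4.08223476e-01,  3.27374087e-04]), 'contact_force': array([-0.18645073,  0.27007679,  0.100074  ]), 'wrist_torque': array([ 0.00524831,  0.01271643, -0.02467503]), 'finger_force': 0.0, 'finger_gap': 0.9971872860958892}
```

View pics/scene0.png

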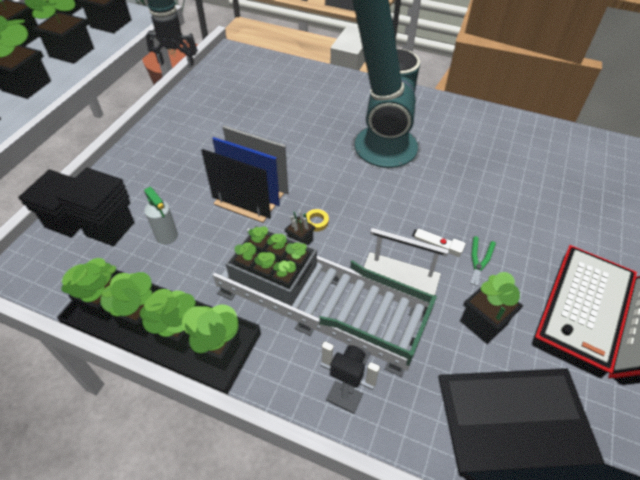

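View pics/top0.png

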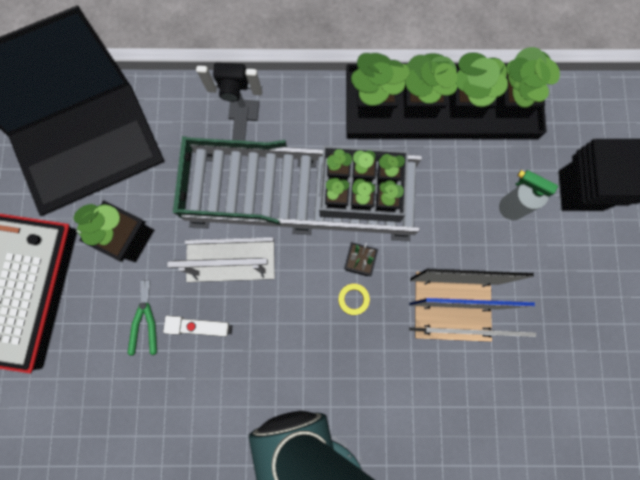

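The scene view shows the blue panel in the middle slot of the rack (about 245,165) between the black and grey ones, the tray at the near end of the lane (270,265) and the easel at (405,265). In the top view the blue panel's edge runs (412,303)-(535,303). The tray is at (365,183), the easel base at (186..274, 238..282), its rail at (168,264)-(268,262) and the bay stop at about x=183.

```bash
cat > h.py <<'E'
from plant import *
import numpy as np, cv2
from scipy.spatial.transform import Rotation as R
def cam(n):
    m=camera_model(n); Rm=cv2.Rodrigues(np.array(m["rvec"]))[0]; return m,Rm,-Rm.T@m["tvec"]
def ray(n,p):
    m,Rm,c=cam(n); d=np.array([(p[0]-m["cx"])/m["fx"],(p[1]-m["cy"])/m["fy"]]); u=d.copy()
    for _ in range(5): u=d/(1+m["k1"]*(u@u))
    return c,Rm.T@np.array([*u,1])
def onz(n,p,z):
    c,d=ray(n,p); return c+d*(z-c[2])/d[2]
def proj(n,P):
    m,Rm,c=cam(n); q=Rm@(np.array(P)-c); u=q[:2]/q[2]; u=u*(1+m["k1"]*(u@u)); return np.array([m["cx"]+m["fx"]*u[0],m["cy"]+m["fy"]*u[1]])
def tri(a,b):
    c1,d1=ray("top",a); c2,d2=ray("scene",b)
    s=np.linalg.lstsq(np.c_[d1,-d2],c2-c1,rcond=None)[0]; A=c1+d1*s[0];B=c2+d2*s[1]; return (A+B)/2,np.linalg.norm(A-B)
E
python3 - <<'E'
from h import *
np.set_printoptions(precision=4,suppress=True)
t=cv2.imread("pics/top0.png"); s=cv2.imread("pics/scene0.png")
print(cam("top")[2],cam("scene")[2])
for n,im in (("top",t),("scene",s)):
    h=cv2.cvtColor(im,cv2.COLOR_BGR2HSV); m=cv2.inRange(h,(108,120,60),(130,255,255))
    c=max(cv2.findContours(m,0,1)[0],key=cv2.contourArea); print(n,cv2.boundingRect(c),cv2.boxPoints(cv2.minAreaRect(c)).tolist(), cv2.approxPolyDP(c,4,True)[:,0].tolist())
a=cv2.resize(t[130:295,160:300],None,fx=4,fy=4,interpolation=2)[:, :560]
b=cv2.resize(t[140:240,310:430],None,fx=2,fy=2,interpolation=2)
c=cv2.resize(s[120:225,195:295],None,fx=2.4,fy=2.4,interpolation=2)
o=np.zeros((600,800,3),np.uint8); aa=cv2.resize(t[130:295,160:300],None,fx=3.6,fy=3.6,interpolation=2)
o[:594,:504]=aa[:594,:504]; o[:200,550:790]=b; o[210:462,550:790]=c; cv2.imwrite("pics/c0.png",o)
E
```

```text
[ 0.3485 -0.0257  1.0738] [1.2815 0.2915 1.1157]
top (425, 299, 110, 7) [[424.942626953125, 301.40582275390625], [425.102294921875, 297.49395751953125], [534.083984375, 301.94219970703125], [533.92431640625, 305.85406494140625]] [[425, 300], [534, 304]]
scene (213, 138, 66, 67) [[207.339111328125, 144.25054931640625], [231.53158569335938, 117.53805541992188], [300.0801696777344, 179.61981201171875], [275.8876953125, 206.33230590820312]] [[213, 138], [217, 153], [267, 171], [269, 198], [278, 204], [275, 157]]
```

View pics/c0.png

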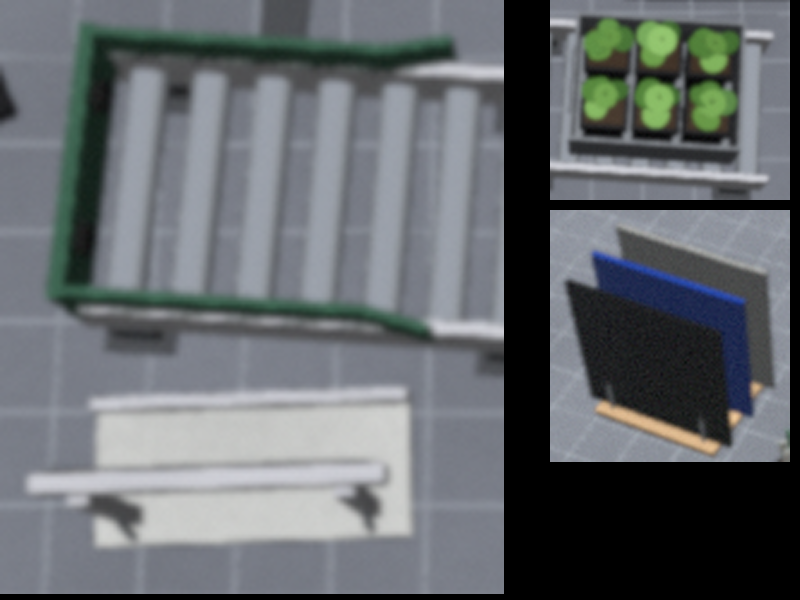

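The crop shows the easel base corners at top pixels (186.4,281.9) and (274.4,278.6). The rail's front edge runs (167.5,261.7)-(266.9,258.9), the stop corners are at (183,137.5) and (173.9,212.5), and the lane's right rail ends are at (420,159) and (418.5,230.5). The blue panel's top corners in the scene view are (213.3,137.9) and (276.3,157.5).

```bash
python3 - <<'E'
from h import *
np.set_printoptions(precision=4,suppress=True)
P=lambda *a:onz("top",*a)[:2]
A=[P((186.4,281.9),.008),P((274.4,278.6),.008),P((185,242),.022),P((272.8,238.8),.022),P((167.5,261.7),.134),P((266.9,258.9),.134)]
def fr(a,b): d=(a-b)/np.linalg.norm(a-b); return np.degrees(np.arctan2(-d[0],d[1])),np.linalg.norm(a-b),(a+b)/2
for i in (0,2,4): print("easel",fr(A[i],A[i+1]))
print("tapes"); L=[P((183,137.5),.102),P((173.9,212.5),.102),P((420,159),.07),P((418.5,230.5),.07)]
print(L,fr(L[0],L[2]),fr(L[1],L[3]))
print("laneends",(L[0]+L[1])/2,(L[2]+L[3])/2, fr((L[0]+L[1])/2,(L[2]+L[3])/2))
print("traywall",P((407.5,152.5),.127),P((405,215),.127))
print("blue scene",[onz("scene",p,.2)[:2] for p in ((213.3,137.9),(276.3,157.5))],"top",[P(p,.2) for p in ((535,304),(411.5,302))], fr(P((411.5,302),.2),P((535,304),.2)))
t=cv2.imread("pics/top0.png"); h=cv2.cvtColor(t,cv2.COLOR_BGR2HSV)
m=cv2.inRange(h,(5,70,130),(18,200,255)); c=max(cv2.findContours(m[260:360,400:540],0,1)[0],key=cv2.contourArea); bx=cv2.boundingRect(c); print("wood",bx)
for x in (415,440,470,500,530):
  col=h[285:320,x]; ys=[285+i for i in range(35) if 105<col[i][0]<132 and col[i][1]>100]; print(x,ys)
m=cv2.inRange(h,(20,120,120),(32,255,255)); 
E
```

```text
easel (np.float64(2.1663934878526994), np.float64(0.1994446625524371), array([0.4454, 0.1981]))
easel (np.float64(2.1735437464343375), np.float64(0.1992324573032325), array([0.5348, 0.2018]))
easel (np.float64(1.659407599520285), np.float64(0.19995199323367158), array([0.4742, 0.1996]))
tapes
[array([0.7484, 0.2928]), array([0.5806, 0.3033]), array([ 0.7117, -0.2293]), array([ 0.5486, -0.2209])] (np.float64(-4.014972982985216), np.float64(0.523393215141872), array([0.7301, 0.0317])) (np.float64(-3.5003567050536897), np.float64(0.525166620473052), array([0.5646, 0.0412]))
laneends [0.6645 0.298 ] [ 0.6302 -0.2251] (np.float64(-3.7572296617079197), np.float64(0.5242746310055623), array([0.6473, 0.0364]))
traywall [ 0.7055 -0.1918] [ 0.5699 -0.1829]
blue scene [array([ 0.3901, -0.4034]), array([ 0.3935, -0.2064])] top [array([ 0.3844, -0.4062]), array([ 0.3878, -0.1784])] (np.float64(-0.8465890058888986), np.float64(0.22780358878301235), array([ 0.3861, -0.2923]))
wood (16, 46, 75, 23)
415 [302, 303]
440 [299, 300, 301, 302]
470 [300, 301, 302, 303]
500 [301, 302, 303, 304]
530 [302, 303, 304, 305]
```

```bash
cat >> h.py <<'E'
np.set_printoptions(precision=4,suppress=True)
lo=np.array([.6499,.0742,0]); la=np.radians(-3.76); eo=np.array([.504,.2005,0]); ea=np.radians(2.0)
def W(o,a,p): return o+R.from_euler('z',a).apply(p)
def ori(psi,tilt=(0,0,0)): return R.from_euler('z',psi,degrees=True)*R.from_euler('x',180,degrees=True)*R.from_rotvec(tilt,degrees=True)
def delta(pos,rot,p0=None,r0=None):
    s=sense(); p0=s["position"] if p0 is None else p0; r0=R.from_rotvec(s["ee_rot"]) if r0 is None else r0
    print("lin",r0.inv().apply(np.array(pos)-p0)*1000,"mm  dr",(r0.inv()*rot).as_rotvec(degrees=True))
E
python3 - <<'E'
from h import *
r=ori(90-3.76,(0,20,0)); ax=r.apply([0,0,1])
T=W(lo,la,[0,-.292,.104])-.167*ax
print(T,ax)
delta([.48,-.40,.47],r)
print("next from there:"); delta(T+[0,0,.09],r,np.array([.48,-.40,.47]),r)
print("down"); delta(T,r,T+[0,0,.09],r)
d=W(lo,la,[0,1,0])-lo; print("push 1m +y in tool", r.inv().apply(d))
E
```

```text
[ 0.627  -0.2742  0.2609] [ 0.0224  0.3413 -0.9397]
lin [ 360.6382 -164.5683  -66.179 ] mm  dr [ 12.3355  17.2625 -70.5477]
next from there:
lin [ 86.3249 138.4375 158.1328] mm  dr [0. 0. 0.]
down
lin [-30.7818  -0.      84.5723] mm  dr [0. 0. 0.]
push 1m +y in tool [ 0.9397 -0.      0.342 ]
```

```bash
python3 -m handwheel '{"linear":[[0.03,-0.014,-0.006],[0.062,-0.028,-0.012],[0.095,-0.043,-0.018],[0.128,-0.058,-0.024],[0.162,-0.074,-0.030]],"dr":[[1.1,1.6,-6.4],[2.2,3.1,-12.7],[3.3,4.7,-19],[4.4,6.2,-25.4],[5.6,7.8,-31.7]],"hand":[0.5,0,0,0,0]}'
python3 - <<'E'
from h import *
r=ori(90-3.76,(0,20,0)); delta([.48,-.40,.47],r)
E
```

```text
time: 0.52
position: [0.3122, -0.5378, 0.4343]
ee_rot: [-2.771, -1.204, -0.184]
contact_force: [0.4, -0.2, 0.1]
finger_gap: 0.499
finger_force: 0.0
lin [218.2742  27.5707  -3.0338] mm  dr [  6.7615   9.429  -38.5728]
```

```bash
python3 -m handwheel '{"linear":[[0.036,0.005,0],[0.072,0.009,-0.001],[0.108,0.014,-0.001],[0.144,0.018,-0.002],[0.18,0.023,-0.003]],"dr":[[1.2,1.65,-6.7],[2.4,3.3,-13.4],[3.5,4.9,-20.1],[4.7,6.6,-26.8],[5.9,8.2,-33.7]],"hand":[0,0,0,0,0]}'
python3 - <<'E'
from h import *
r=ori(90-3.76,(0,20,0)); delta([.627,-.280,.35],r)
E
```

```text
time: 0.93
position: [0.4515, -0.4247, 0.464]
ee_rot: [-2.199, -1.886, -0.349]
contact_force: [-0.1, -1.4, -0.4]
finger_gap: 0.499
finger_force: 0.0
lin [124.4491 153.5294 160.241 ] mm  dr [ 0.8228  1.2305 -4.8495]
```

```bash
python3 -m handwheel '{"linear":[[0.016,0.02,0.018],[0.036,0.044,0.041],[0.055,0.068,0.066],[0.074,0.092,0.092],[0.092,0.114,0.118]],"dr":[[0.8,1.2,-4.8],[0.8,1.2,-4.8],[0.8,1.2,-4.8],[0.8,1.2,-4.8],[0.8,1.2,-4.8]],"hand":[0,0,0,0,0]}'
python3 - <<'E'
from h import *
import cv2
r=ori(90-3.76,(0,20,0)); delta([.627,-.2742,.2609],r)
cv2.imwrite("pics/s1.png",camera("scene")[:,:,::-1])
E
```

```text
time: 1.35
position: [0.5826, -0.3189, 0.379]
ee_rot: [-2.111, -1.963, -0.369]
contact_force: [0.1, 0.4, -0.1]
finger_gap: 0.499
finger_force: 0.0
lin [  4.8347  41.0786 127.3402] mm  dr [ 0.1166  0.1525 -0.3537]
```

View pics/s1.png

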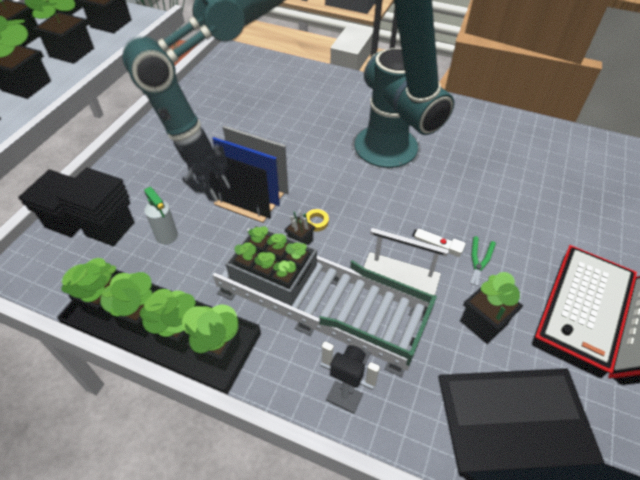

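The scene view shows the arm above and behind the tray's -y end, with the gripper near (205,178), and nothing has moved. I'll lower behind the wall and then push.

```bash
python3 -m handwheel '{"linear":[[0.0,0.035,0.015],[0.002,0.041,0.045],[0.004,0.041,0.08],[0.005,0.041,0.11],[0.005,0.041,0.127]],"dr":[[0,0,0],[0,0,0],[0,0,0],[0,0,0],[0,0,0]],"hand":[0,0,0,0,0]}'
python3 -m handwheel '{"linear":[[0.009,0,0.003],[0.018,0,0.0065],[0.028,0,0.010],[0.0375,0,0.0137],[0.047,0,0.0171]],"dr":[[0,0,0],[0,0,0],[0,0,0],[0,0,0],[0,0,0]],"hand":[0,0,0,0,0]}'
python3 - <<'E'
from h import *
import cv2
s=sense(); r=R.from_rotvec(s["ee_rot"]); t=s["position"]+.167*r.apply([0,0,1]); print("tip lane",R.from_euler('z',-la).apply(t-lo),s["contact_force"], r.inv().apply(W(lo,la,[0,1,0])-lo))
a=camera("scene")[200:320,190:400];b=camera("top")[120:260,160:440]
o=np.zeros((600,800,3),np.uint8);o[:330,:577]=cv2.resize(a,(577,330));o[330:600,:540]=cv2.resize(b,(540,270));cv2.imwrite("pics/s2.png",o[:,:,::-1])
E
```

```text
time: 1.82
position: [0.6244, -0.2735, 0.2575]
ee_rot: [-2.106, -1.96, -0.365]
contact_force: [-0.2, 0.4, -0.3]
finger_gap: 0.502
finger_force: 0.0
time: 2.23
position: [0.6299, -0.2253, 0.2643]
ee_rot: [-2.112, -1.966, -0.371]
contact_force: [-0.9, -1.2, -0.7]
finger_gap: 0.503
finger_force: 0.7
tip lane [ 0.0005 -0.2437  0.1072] [-0.9016 -1.2109 -0.6771] [ 0.9411 -0.0067  0.3382]
```

View pics/s2.png

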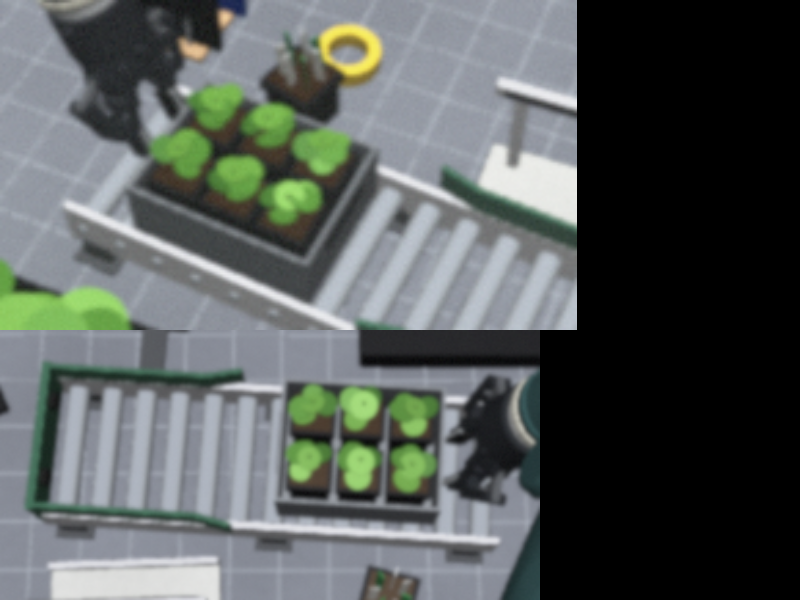

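The picture shows the fingers touching the tray's -y wall near (150,130) in the scene crop. The tray stands straight between the rails and has started to move.

```bash
for i in 1 2 3; do python3 -m handwheel '{"linear":[[0.012,0,0.0045],[0.0245,0,0.009],[0.0365,0,0.0135],[0.049,0,0.018],[0.061,0,0.0225]],"dr":[[0,0,0],[0,0,0],[0,0,0],[0,0,0],[0,0,0]],"hand":[0,0,0,0,0]}' | egrep 'time|force'; done
python3 - <<'E'
from h import *
s=sense(); r=R.from_rotvec(s["ee_rot"]); t=s["position"]+.167*r.apply([0,0,1]); print("tip lane",R.from_euler('z',-la).apply(t-lo),s["contact_force"], r.inv().apply(W(lo,la,[0,1,0])-lo))
b=camera("top"); cv2.imwrite("pics/s3.png",cv2.resize(b[120:260,160:440],(800,400))[:,:,::-1])
E
```

```text
time: 2.75
contact_force: [0.4, -1.8, 1.1]
finger_force: 1.0
time: 3.17
contact_force: [-0.1, -2.4, 2.1]
finger_force: 1.1
time: 3.58
contact_force: [-0.6, -1.2, 0.1]
finger_force: 0.8
tip lane [ 0.0004 -0.0474  0.1036] [-0.5667 -1.1769  0.1453] [ 0.9405 -0.0064  0.3397]
```

View pics/s3.png

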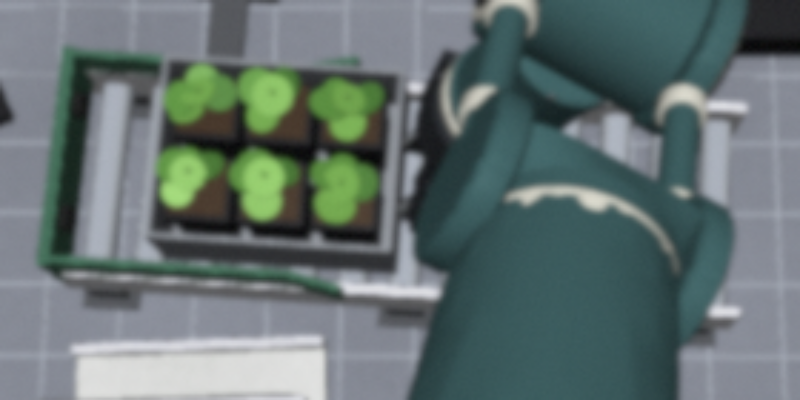

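The tray is in the bay, straight, with about 65 mm still to go to the stop. I'll finish slowly.

```bash
python3 -m handwheel '{"linear":[[0.009,0,0.0033],[0.018,0,0.0066],[0.027,0,0.01],[0.036,0,0.0132],[0.045,0,0.0164]],"dr":[[0,0,0],[0,0,0],[0,0,0],[0,0,0],[0,0,0]],"hand":[0,0,0,0,0]}' | egrep 'time|force'
python3 -m handwheel '{"linear":[[0.003,0,0.001],[0.006,0,0.002],[0.009,0,0.003],[0.012,0,0.0043],[0.015,0,0.0055]],"dr":[[0,0,0],[0,0,0],[0,0,0],[0,0,0],[0,0,0]],"hand":[0,0,0,0,0]}' | egrep 'time|force'
python3 - <<'E'
from h import *
s=sense(); r=R.from_rotvec(s["ee_rot"]); t=s["position"]+.167*r.apply([0,0,1]); print("tip lane",R.from_euler('z',-la).apply(t-lo),s["contact_force"])
E
```

```text
time: 4.05
contact_force: [-1.7, -0.9, 0.2]
finger_force: 0.7
time: 4.47
contact_force: [-1.3, -0.3, 0.8]
finger_force: 0.6
tip lane [0.0013 0.0151 0.1037] [-1.2887 -0.349   0.7657]
```

```bash
for i in 1 2; do python3 -m handwheel '{"linear":[[0.0012,0,0.0004],[0.0024,0,0.0008],[0.0036,0,0.0013],[0.0047,0,0.0017],[0.0047,0,0.0017]],"dr":[[0,0,0],[0,0,0],[0,0,0],[0,0,0],[0,0,0]],"hand":[0,0,0,0,0]}' | egrep 'time|force'; done
python3 - <<'E'
from h import *
s=sense(); r=R.from_rotvec(s["ee_rot"]); t=s["position"]+.167*r.apply([0,0,1]); print("tip lane",R.from_euler('z',-la).apply(t-lo),s["contact_force"])
E
```

```text
time: 4.88
contact_force: [-1.0, -5.8, 1.8]
finger_force: 3.0
time: 5.3
contact_force: [-4.4, -19.9, 6.5]
finger_force: 10.5
tip lane [0.0015 0.0191 0.1036] [ -4.4466 -19.9137   6.4852]
```

```bash
python3 -m handwheel '{"linear":[[-0.008,0,-0.003],[-0.02,0,-0.007],[-0.035,0,-0.035],[-0.035,0,-0.07],[-0.035,0,-0.11]],"dr":[[0,0,0],[0,0,0],[0,0,0],[0,0,0],[0,0,0]],"hand":[0,0,0,0,0]}'
python3 - <<'E'
from h import *
delta([.389,-.305,.45],ori(88.5))
E
```

```text
time: 5.72
position: [0.6424, -0.0283, 0.3501]
ee_rot: [-2.109, -1.959, -0.364]
contact_force: [1.5, -0.3, 0.1]
finger_gap: 0.502
finger_force: 0.0
lin [-243.2673 -233.2859 -192.7939] mm  dr [  0.1031 -19.9182  -2.7039]
```

```bash
python3 -m handwheel '{"linear":[[-0.02,-0.012,-0.032],[-0.045,-0.035,-0.055],[-0.07,-0.06,-0.072],[-0.095,-0.085,-0.09],[-0.12,-0.11,-0.105]],"dr":[[0,-4,-0.5],[0,-8,-1],[0,-12,-1.5],[0,-16,-2],[0,-20,-2.7]],"hand":[0,0,0,0,0]}'
python3 - <<'E'
from h import *
delta([.389,-.305,.45],ori(88.5))
b=camera("top"); cv2.imwrite("pics/top1.png",b[:,:,::-1])
E
```

```text
time: 6.13
position: [0.5222, -0.1691, 0.4115]
ee_rot: [2.242, 2.185, 0.003]
contact_force: [0.1, -1.2, -0.2]
finger_gap: 0.501
finger_force: 0.0
lin [-139.4968 -129.2739  -38.8173] mm  dr [0.5295 0.3489 0.0327]
```

```bash
python3 -m handwheel '{"linear":[[-0.024,-0.022,-0.015],[-0.052,-0.048,-0.025],[-0.08,-0.074,-0.035],[-0.108,-0.1,-0.039],[-0.136,-0.126,-0.039]],"dr":[[0.2,0.1,0],[0.5,0.3,0],[0.5,0.3,0],[0.5,0.3,0],[0.5,0.3,0]],"hand":[0,0,0,0,0]}'
python3 - <<'E'
from h import *
delta([.389,-.305,.337],ori(88.5))
a=camera("scene")[60:240,140:340]; cv2.imwrite("pics/s4.png",cv2.resize(a,None,fx=3,fy=3,interpolation=2)[:,:,::-1])
t=sense()["position"]; print(proj("scene",t+[0,0,-.167]),proj("scene",t+[0,0,-.27]))
E
```

```text
time: 6.6
position: [0.3923, -0.3013, 0.4504]
ee_rot: [2.249, 2.193, 0.004]
contact_force: [0.3, -0.7, -0.5]
finger_gap: 0.5
finger_force: 0.0
lin [ -3.9347  -3.4896 113.374 ] mm  dr [ 0.1211 -0.07    0.0449]
[241.2152 122.6005] [245.5734 152.3827]
```

View pics/s4.png

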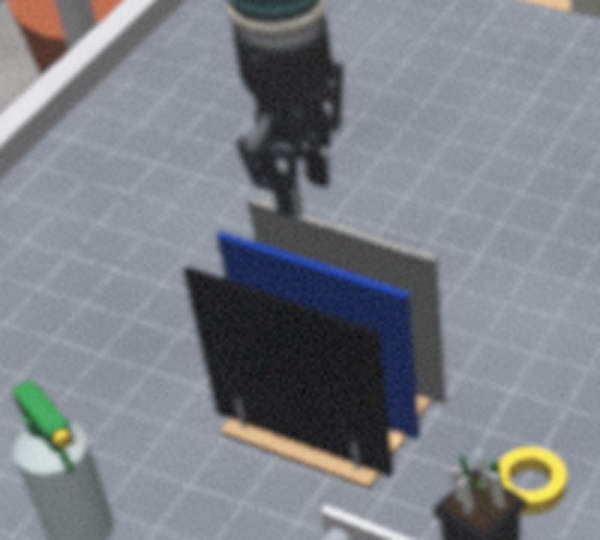

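The picture shows the gripper open above the blue panel. The panel's top edge runs (220,233)-(408,293) in the crop, and its middle matches the projected tool axis. I'll go down and grip.

```bash
python3 -m handwheel '{"linear":[[-0.003,-0.002,0.02],[-0.003,-0.002,0.045],[-0.003,-0.002,0.07],[-0.003,-0.002,0.095],[-0.003,-0.002,0.113]],"dr":[[0,0,0],[0,0,0],[0,0,0],[0,0,0],[0,0,0]],"hand":[0,0,0,0,0]}'
python3 -m handwheel '{"linear":[[0,0,0],[0,0,0],[0,0,0],[0,0,0],[0,0,0]],"dr":[[0,0,0],[0,0,0],[0,0,0],[0,0,0],[0,0,0]],"hand":[-0.4,-0.7,-0.9,-1,-1]}'
python3 -m handwheel '{"linear":[[0,0,0],[0,0,0],[0,0,0],[0,0,0],[0,0,0]],"dr":[[0,0,0],[0,0,0],[0,0,0],[0,0,0],[0,0,0]],"hand":[-1,-1,-1,-1,-1]}'
```

```text
time: 7.07
position: [0.3906, -0.3024, 0.3332]
ee_rot: [-2.247, -2.188, -0.003]
contact_force: [-0.3, -1.0, 0.7]
finger_gap: 0.5
finger_force: 0.0
time: 7.48
position: [0.3913, -0.3031, 0.3367]
ee_rot: [-2.249, -2.191, -0.001]
contact_force: [-1.9, 0.3, -0.9]
finger_gap: 0.085
finger_force: 59.5
time: 7.9
position: [0.3914, -0.3031, 0.3366]
ee_rot: [-2.249, -2.192, -0.002]
contact_force: [-3.7, 1.0, 5.9]
finger_gap: 0.083
finger_force: 60.4
```

```bash
python3 -m handwheel '{"linear":[[0,0,-0.01],[0,0,-0.025],[0,0,-0.045],[0,0,-0.07],[0,0,-0.095]],"dr":[[0,0,0],[0,0,0],[0,0,0],[0,0,0],[0,0,0]],"hand":[-1,-1,-1,-1,-1]}'
python3 -m handwheel '{"linear":[[0,0,-0.025],[0,0,-0.05],[0,0,-0.075],[0,0,-0.093],[0,0,-0.1]],"dr":[[0,0,0],[0,0,0],[0,0,0],[0,0,0],[0,0,0]],"hand":[-1,-1,-1,-1,-1]}'
python3 - <<'E'
from h import *
a=camera("scene"); s=a[40:260,140:340]; b=camera("top")[260:360,380:560]
o=np.zeros((550,800,3),np.uint8);o[:,:500]=cv2.resize(s,(500,550));o[:167,500:]=cv2.resize(b,(300,167));cv2.imwrite("pics/s5.png",o[:,:,::-1])
# blue plane pixels
for n,im in (("scene",a),):
    h=cv2.cvtColor(np.ascontiguousarray(im[:,:,::-1]),cv2.COLOR_BGR2HSV); m=cv2.inRange(h,(108,120,60),(130,255,255))
    c=max(cv2.findContours(m,0,1)[0],key=cv2.contourArea); print(cv2.approxPolyDP(c,3,True)[:,0].tolist())
t=sense(); t0=t["position"]; print(t0,t["contact_force"],t["finger_gap"])
r=R.from_rotvec(t["ee_rot"])
for y in(-.1,.1):
  for z in (.137,.327): print(y,z,proj("scene",t0+r.apply([y,.004,z])))
E
```

```text
time: 8.32
position: [0.3915, -0.303, 0.4312]
ee_rot: [-2.248, -2.191, -0.003]
contact_force: [0.1, 0.5, -2.5]
finger_gap: 0.084
finger_force: 59.3
time: 8.73
position: [0.392, -0.3036, 0.5347]
ee_rot: [2.246, 2.19, 0.004]
contact_force: [0.5, -0.6, -1.2]
finger_gap: 0.086
finger_force: 59.4
[[199, 76], [211, 135], [272, 156], [268, 96], [236, 87], [240, 100], [234, 103], [214, 80]]
[ 0.3918 -0.3036  0.5324] [ 0.2136  1.2399 -3.3961] 0.08753148923799574
-0.1 0.137 [199.8661  77.437 ]
-0.1 0.327 [212.1684 137.2292]
0.1 0.137 [271.1448  97.7419]
0.1 0.327 [276.1204 157.5794]
```

View pics/s5.png

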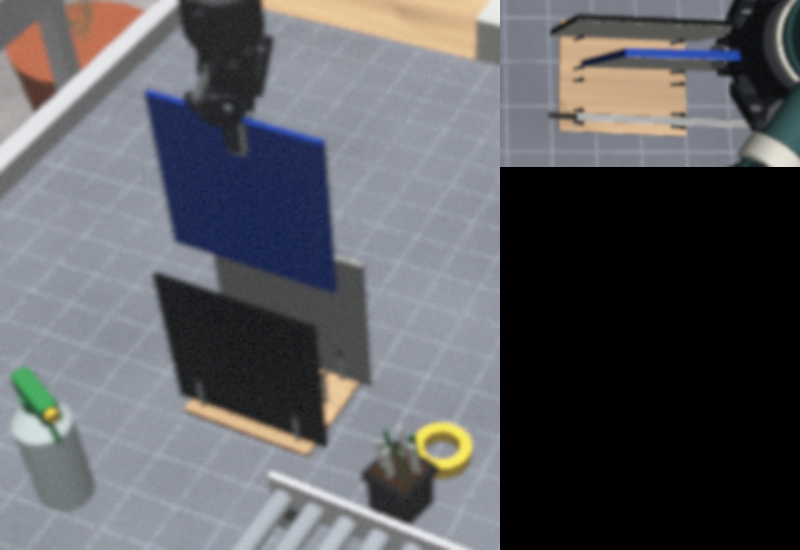

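The blue panel hangs straight in the gripper. Its corners at (199,76), (268,96), (272,156) and (211,135) match the in-hand model within about 4 mm, and the black and grey panels have not moved. Next I'll carry it to the easel.

```bash
cat >> h.py <<'E'
FT=np.array([-.004,0,.3266])
def place(x,z,th,y=0):
    r=ori(90+2.0,(-th,0,0)); o=W(eo,ea,[x,y,z]); return o-r.apply(FT),r
def foot():
    s=sense(); r=R.from_rotvec(s["ee_rot"]); f=R.from_euler('z',-ea).apply(s["position"]+r.apply(FT)-eo); n=R.from_euler('z',-ea).apply(r.apply([0,1,0]))
    print("foot in easel",f*1000,"tilt",np.degrees(np.arcsin(n[2])),"yaw",np.degrees(np.arctan2(n[1],n[0])),"F",s["contact_force"],s["finger_force"])
E
python3 - <<'E'
from h import *
foot(); p,r=place(.014,.19,17); print(p); delta(p,r)
E
```

```text
foot in easel [-129.0652 -503.881   205.8494] tilt 0.15423403744806605 yaw -3.474153394493209 F [ 0.2136  1.2399 -3.3961] 59.444639682769775
[0.4224 0.2017 0.5023]
lin [505.8427  17.5105  30.187 ] mm  dr [-16.8405   0.5177  -3.448 ]
```

```bash
python3 -m handwheel '{"linear":[[0.015,0,0],[0.045,0.001,0],[0.08,0.002,0],[0.117,0.003,0],[0.155,0.004,0]],"dr":[[0,0,0],[0,0,0],[0,0,0],[0,0,0],[0,0,0]],"hand":[-1,-1,-1,-1,-1]}'
python3 -m handwheel '{"linear":[[0.037,0.001,0.001],[0.074,0.003,0.003],[0.111,0.004,0.005],[0.148,0.005,0.007],[0.185,0.007,0.01]],"dr":[[-2,0,-0.3],[-4,0,-0.7],[-6,0.2,-1.1],[-8,0.3,-1.5],[-10,0.3,-2]],"hand":[-1,-1,-1,-1,-1]}'
python3 - <<'E'
from h import *
foot(); p,r=place(.014,.19,17); print(p); delta(p,r)
E
```

```text
time: 9.25
position: [0.3988, -0.1468, 0.5284]
ee_rot: [-2.247, -2.187, -0.001]
contact_force: [0.9, 0.9, -1.3]
finger_gap: 0.088
finger_force: 59.4
time: 9.67
position: [0.41, 0.0383, 0.5192]
ee_rot: [2.125, 2.144, 0.191]
contact_force: [0.6, -0.4, -3.4]
finger_gap: 0.087
finger_force: 59.3
foot in easel [ -43.6209 -162.4058  197.4381] tilt 9.880467892377018 yaw -1.5183747224023159 F [ 0.572  -0.3585 -3.4342] 59.32792246341705
[0.4224 0.2017 0.5023]
lin [163.1255  10.6803  19.9432] mm  dr [-7.1148  0.0213 -1.4984]
```

```bash
python3 -m handwheel '{"linear":[[0.037,0.002,0.004],[0.074,0.004,0.008],[0.111,0.007,0.013],[0.142,0.01,0.018],[0.163,0.011,0.02]],"dr":[[-1.5,0,-0.3],[-3,0,-0.6],[-4.5,0,-1],[-6,0,-1.3],[-7.1,0,-1.5]],"hand":[-1,-1,-1,-1,-1]}'
python3 -m handwheel '{"linear":[[0,0,0],[0,0,0]],"dr":[[0,0,0],[0,0,0]],"hand":[-1,-1]}' >/dev/null
python3 - <<'E'
from h import *
foot(); p,r=place(.014,.05,17); print(p); delta(p,r); p2,_=place(.014,.0093,17); delta(p2,r)
a=camera("scene"); cv2.imwrite("pics/s6.png",cv2.resize(a[130:350,300:500],(545,600))[:,:,::-1])
t=sense(); t0=t["position"];r=R.from_rotvec(t["ee_rot"])
h=cv2.cvtColor(np.ascontiguousarray(a[:,:,::-1]),cv2.COLOR_BGR2HSV); m=cv2.inRange(h,(108,100,50),(130,255,255))
c=max(cv2.findContours(m,0,1)[0],key=cv2.contourArea); print(cv2.approxPolyDP(c,3,True)[:,0].tolist())
for y in(-.104,.096):
  for z in (.137,.327): print(y,z,proj("scene",t0+r.apply([y,.004,z])))
E
```

```text
time: 10.08
position: [0.4225, 0.2024, 0.5009]
ee_rot: [2.026, 2.104, 0.31]
contact_force: [-0.1, -0.9, -3.2]
finger_gap: 0.088
finger_force: 59.4
foot in easel [ 12.9748  -1.7337 188.7661] tilt 16.74736815157934 yaw 0.23120919984489613 F [ 0.2231  0.0798 -3.1426] 59.41296994686127
[0.4224 0.2017 0.3623]
lin [  1.4739 -40.4212 133.1665] mm  dr [-0.2523  0.1227  0.2217]
lin [  1.603 -52.149 172.14 ] mm  dr [-0.2523  0.1227  0.2217]
[[382, 157], [367, 227], [447, 250], [470, 180], [432, 170], [428, 186], [421, 187], [417, 184], [420, 167]]
-0.104 0.137 [380.4644 157.2856]
-0.104 0.327 [366.433  228.2691]
0.096 0.137 [471.5954 180.6653]
0.096 0.327 [448.5858 252.086 ]
```

View pics/s6.png

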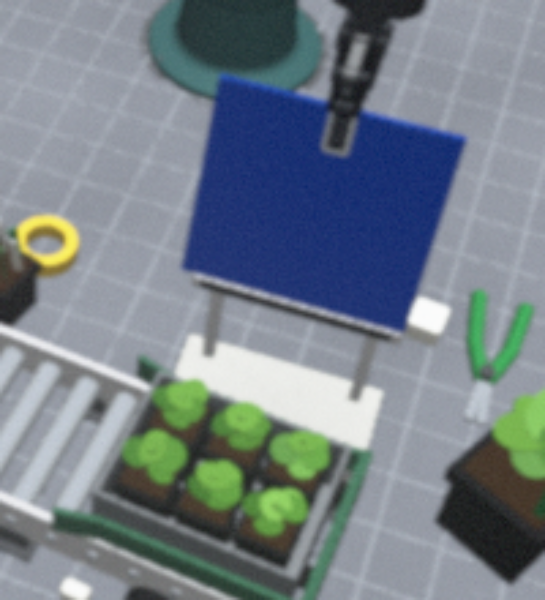

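The scene crop shows the panel above the easel, tilted back and centred, with its corners within 2 px of prediction. The tray sits against the end stop. I'll lower it now.

```bash
python3 -m handwheel '{"linear":[[0,-0.006,0.02],[0,-0.015,0.05],[0.001,-0.024,0.08],[0.001,-0.033,0.11],[0.0015,-0.0395,0.13]],"dr":[[-0.2,0,0.1],[-0.2,0,0.2],[-0.2,0.1,0.2],[-0.2,0.1,0.2],[-0.2,0.1,0.2]],"hand":[-1,-1,-1,-1,-1]}'
python3 -m handwheel '{"linear":[[0,-0.002,0.006],[0,-0.0035,0.012],[0,-0.0053,0.018],[0,-0.007,0.023],[0,-0.007,0.023]],"dr":[[0,0,0],[0,0,0],[0,0,0],[0,0,0],[0,0,0]],"hand":[-1,-1,-1,-1,-1]}'
python3 - <<'E'
from h import *
foot(); p2,r=place(.014,.0093,17); delta(p2,r)
E
```

```text
time: 10.72
position: [0.423, 0.1987, 0.3646]
ee_rot: [2.033, 2.094, 0.312]
contact_force: [-0.9, 0.2, -3.3]
finger_gap: 0.087
finger_force: 59.4
time: 11.13
position: [0.4248, 0.2006, 0.3448]
ee_rot: [2.029, 2.093, 0.32]
contact_force: [0.0, -0.7, -2.1]
finger_gap: 0.09
finger_force: 59.3
foot in easel [17.8481 -1.0782 32.9493] tilt 17.287726868234945 yaw -0.23397382155537869 F [ 0.0269 -0.7422 -2.114 ] 59.28322434425354
lin [ 1.1257 -9.081  21.4429] mm  dr [ 0.2879 -0.0161 -0.2234]
```

```bash
python3 -m handwheel '{"linear":[[0.0005,-0.003,0.003],[0.001,-0.005,0.007],[0.001,-0.0065,0.011],[0.001,-0.0075,0.015],[0.001,-0.0085,0.018]],"dr":[[0,0,0],[0,0,0],[0,0,0],[0,0,0],[0,0,0]],"hand":[-1,-1,-1,-1,-1]}'|egrep 'time|force'
python3 -m handwheel '{"linear":[[0,-0.0003,0.001],[0,-0.0006,0.002],[0,-0.0009,0.003],[0,-0.0009,0.003]],"dr":[[0,0,0],[0,0,0],[0,0,0],[0,0,0]],"hand":[-1,-1,-1,-1]}'|egrep 'time|force'
python3 - <<'E'
from h import *
foot()
E
```

```text
time: 11.55
contact_force: [0.9, 0.3, -1.0]
finger_force: 59.6
time: 11.88
contact_force: [1.3, 0.4, -2.6]
finger_force: 59.5
foot in easel [15.5776  0.3278 10.3165] tilt 17.34112132118327 yaw -0.1790528355479284 F [ 1.2823  0.4228 -2.567 ] 59.500882029533386
```

Not down yet, so I'll continue in 1 mm steps.

```bash
for i in 1 2 3; do python3 -m handwheel '{"linear":[[0,-0.0002,0.0005],[0,-0.0004,0.001],[0,-0.0004,0.001]],"dr":[[0,0,0],[0,0,0],[0,0,0]],"hand":[-1,-1,-1]}'|egrep 'time|contact_force'; done
python3 - <<'E'
from h import *
foot()
E
```

```text
time: 12.13
contact_force: [3.4, 0.4, -1.4]
time: 12.38
contact_force: [0.8, -1.2, 5.5]
time: 12.63
contact_force: [-1.5, -3.4, 11.5]
foot in easel [16.1472  0.3382  9.2216] tilt 17.429600870754733 yaw -0.2077332134546597 F [-1.4955 -3.4081 11.5404] 61.79597496986389
```

```bash
for i in 1 2 3; do python3 -m handwheel '{"linear":[[0,-0.0015,0],[0,-0.0029,-0.0002],[0,-0.0029,-0.0002]],"dr":[[-0.25,0,0],[-0.5,0,0],[-0.5,0,0]],"hand":[-1,-1,-1]}'|egrep 'time|contact_force'; done
python3 - <<'E'
from h import *
foot()
E
```

```text
time: 12.88
contact_force: [5.0, -1.5, 4.0]
time: 13.13
contact_force: [9.5, -1.9, 0.3]
time: 13.38
contact_force: [15.5, -1.8, -3.3]
foot in easel [19.8101  0.8799 10.3012] tilt 19.338978702038613 yaw -0.13110898131185736 F [15.5107 -1.7623 -3.2783] 58.9503675699234
```

```bash
python3 -m handwheel '{"linear":[[0,0.001,0.0006],[0,0.002,0.0013],[0,0.002,0.0013]],"dr":[[0.2,0,0],[0.35,0,0],[0.35,0,0]],"hand":[-1,-1,-1]}'|egrep 'time|contact_force'
python3 - <<'E'
from h import *
foot()
E
```

```text
time: 13.63
contact_force: [8.8, -1.3, 4.6]
foot in easel [19.1752  1.0743  9.2641] tilt 18.848487521468524 yaw -0.1857454599498468 F [ 8.7695 -1.2864  4.63  ] 60.484843254089355
```

Foot and rail are both loaded, so I'll release gently.

```bash
python3 -m handwheel '{"linear":[[0,0.0005,0],[0,0.001,0],[0,0.001,0],[0,0.001,0],[0,0.001,0]],"dr":[[0,0,0],[0,0,0],[0,0,0],[0,0,0],[0,0,0]],"hand":[-0.8,-0.75,-0.7,-0.65,-0.6]}'
python3 - <<'E'
from h import *
foot(); a=camera("scene"); cv2.imwrite("pics/s7.png",cv2.resize(a[130:350,300:500],(545,600))[:,:,::-1])
E
```

```text
time: 14.05
position: [0.4154, 0.2013, 0.3152]
ee_rot: [2.019, 2.084, 0.335]
contact_force: [1.5, -0.7, 1.9]
finger_gap: 0.197
finger_force: 1.2
foot in easel [13.7737 -0.3271  4.9923] tilt 18.247435374883377 yaw -0.21275769604996972 F [ 1.4746 -0.6912  1.8838] 1.1992385610938072
```

View pics/s7.png

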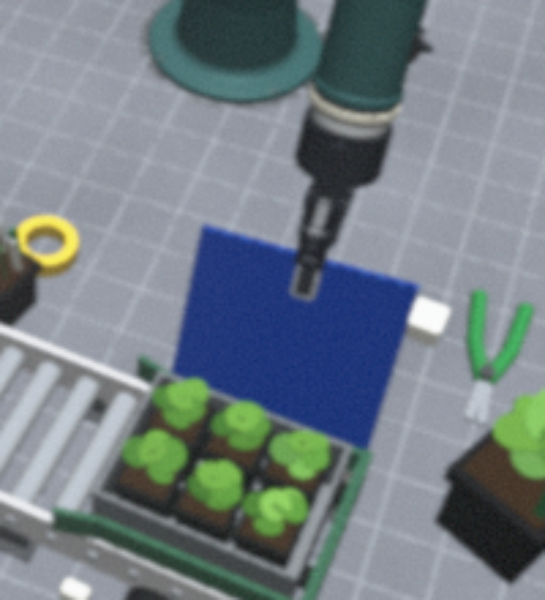

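The panel leans on the rail with its foot behind the lip, and the fingers have opened to 17 mm. The front one still brushes it lightly, so I'll centre the gap and withdraw along the panel.

```bash
python3 -m handwheel '{"linear":[[0,0.0015,0],[0,0.003,0],[0,0.003,-0.006],[0,0.003,-0.014],[0,0.003,-0.024]],"dr":[[0,0,0],[0,0,0],[0,0,0],[0,0,0],[0,0,0]],"hand":[-0.58,-0.55,-0.5,-0.45,-0.4]}'
python3 -m handwheel '{"linear":[[0,0,-0.01],[0,0,-0.025],[0,0,-0.045],[0,0,-0.07],[0,0,-0.1]],"dr":[[0,0,0],[0,0,0],[0,0,0],[0,0,0],[0,0,0]],"hand":[-0.4,-0.4,-0.4,-0.4,-0.4]}'
python3 -m handwheel '{"linear":[[-0.03,0,-0.02],[-0.065,0,-0.04],[-0.1,0,-0.06],[-0.135,0,-0.07],[-0.17,0,-0.08]],"dr":[[0,0,0],[0,0,0],[0,0,0],[0,0,0],[0,0,0]],"hand":[-0.4,-0.4,-0.4,-0.4,-0.4]}'
python3 -m handwheel '{"linear":[[-0.035,0,0],[-0.07,0,0],[-0.1,0,0],[-0.12,0,0],[-0.12,0,0]],"dr":[[0,0,0],[0,0,0],[0,0,0],[0,0,0],[0,0,0]],"hand":[-0.4,-0.4,-0.4,-0.4,-0.4]}'
python3 - <<'E'
from h import *
b=camera("top"); a=camera("scene")
h=cv2.cvtColor(np.ascontiguousarray(a[:,:,::-1]),cv2.COLOR_BGR2HSV); m=cv2.inRange(h,(108,100,50),(130,255,255))
c=max(cv2.findContours(m,0,1)[0],key=cv2.contourArea); print(cv2.approxPolyDP(c,3,True)[:,0].tolist())
for o,th in ((13.3,17.4),(19,19.7)):
  t=np.radians(th)
  for y in (-.1,.1): print(th,[proj("scene",W(eo,ea,[o/1000+.004*np.cos(t)-l*np.sin(t),y,.0094+.004*np.sin(t)+l*np.cos(t)])) for l in (0,.19)])
o=np.zeros((600,800,3),np.uint8);o[:600,:400]=cv2.resize(a[100:400,240:440+0],(400,600));o[:360,400:]=cv2.resize(b[120:300,140:340],(400,360));cv2.imwrite("pics/s8.png",o[:,:,::-1])
E
```

```text
time: 14.52
position: [0.411, 0.2012, 0.3399]
ee_rot: [2.018, 2.083, 0.336]
contact_force: [-0.3, -0.1, 1.3]
finger_gap: 0.303
finger_force: 0.0
time: 14.93
position: [0.3789, 0.1999, 0.4355]
ee_rot: [2.018, 2.083, 0.337]
contact_force: [0.4, 0.1, -0.4]
finger_gap: 0.301
finger_force: 0.0
time: 15.35
position: [0.3587, 0.0286, 0.5135]
ee_rot: [2.012, 2.082, 0.344]
contact_force: [1.6, -0.8, 0.6]
finger_gap: 0.297
finger_force: 0.0
time: 15.77
position: [0.3633, -0.0933, 0.5115]
ee_rot: [2.021, 2.076, 0.337]
contact_force: [0.7, 0.1, 0.3]
finger_gap: 0.3
finger_force: 0.0
[[374, 213], [364, 266], [434, 293], [453, 235]]
17.4 [array([362.3946, 271.3098]), array([374.5066, 211.6345])]
17.4 [array([435.6671, 293.9541]), array([454.7418, 234.128 ])]
19.7 [array([361.755 , 272.8955]), array([374.6111, 211.801 ])]
19.7 [array([435.2026, 295.6536]), array([454.6692, 234.2497])]
```

View pics/s8.png

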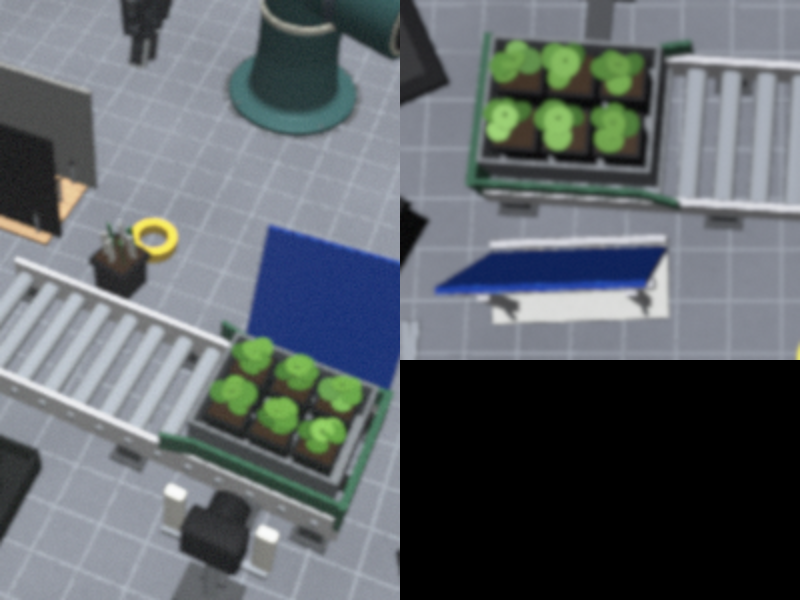

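The views show the tray at the end stop in the green bay, and the blue panel leaning on the rail, foot behind the lip, centred and blue side to the lane. I'll check the tray's gap with one number before handing in.

```bash
python3 - <<'E'
from h import *
for p in ((270,145),(268,205)): print(R.from_euler('z',-la).apply(onz("top",p,.127)-lo)*1000)
if True:
    y=np.mean([R.from_euler('z',-la).apply(onz("top",p,.127)-lo)[1] for p in ((270,145),(268,205))])
    print("tray y",y+.09)
    if .108<y+.09<.136: print(sign_off())
E
```

```text
[ 70.0971  30.0725 127.    ]
[-60.6411  22.8103 127.    ]
tray y 0.11644142054912354
the job is handed in; nothing more can be done
None
```

I handed the job in at about 16 s of the 58 s limit: the tray is home against the bay stop, and the blue panel leans on the easel rail, centred and blue side to the lane. The sign-off gave no score; my last check put the tray at lane y of about 0.116 m (allowed 0.11 to 0.13), and I saw nothing else moved.

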